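# Load specimen carriers into the spring-loaded magazine of the polariscope

## Task

Load the three specimen carriers lying on the shelf of the loading stand into the spring-loaded magazine, one after the other: bring each over the mouth, gently up against the end stop, and press it down until it has clicked beneath both retaining lips and stays there by itself. Work gently, forcing neither a carrier nor the stand and its magazine, and leave the mouse, the bottle and the weight beside the stand where they are.

Things in the scene. Friction and masses are not known exactly. Their poses are not given: they have to be found in the camera images.
- stand: Fixed metal loading stand. Origin: on the bench under the nominal centre of the magazine's mouth; x is the loading direction (shelf to mouth), z up. Behind the mouth stands no part higher than 93 mm. The upright aluminium magazine is held fast in a dock 24 mm longer than itself, so it may sit up to 12 mm either way along x of nominal: its true x is found by touch. It does not give way when pushed.
- shelf (a point): Centre of the flat, level shelf's top, 85 mm above the bench, in the stand's axes. The shelf is 168 mm long (x) and 280 mm wide, with a rim 4 mm high on its three outer sides. Over its +x edge reach the magazine's two lead-in wings, 5 mm high, which narrow from 84 mm apart (69 mm before the mouth's centre) to the bore's width (33 mm before it); they shift with the magazine. Shelf and mouth are level.
- mouth (a point): Nominal centre of the magazine's mouth at shelf level, 132 mm from the shelf's centre along x; stand's axes. The bore is 65.5 mm long (x) and 52 mm wide. Its near wall ends 1.5 mm below shelf level, its corner posts rise 5 mm above it. Below is a follower plate on a spring (2 to 4 N, 36 mm travel), its top 11 mm below shelf level when empty, pressing loaded carriers up against the lips.
- end_stop (a point): Nominal middle of the end stop's inner face, at shelf level: the bore's far wall, which rises 8 mm above shelf level right across. Nominally 33 mm beyond the mouth's centre; the true face stands up to 12 mm nearer or farther along the stand's x. A carrier goes down freely only when it has been brought up to it (within about 1 mm).
- catch_left (a joint): How far the left (+y) sprung steel lip of the mouth has been pushed outward, m: 0 sprung in (as at the start), at most 0.006. Sprung in, its nose stands 21.5 mm from the mouth's centre, 43 mm clear of the other lip's. Each lip is 42 mm long with a steep ramp from the bore's side at shelf level to its nose 8 mm down, and a flat underside 10 mm down.
- catch_right (a joint): The same for the right (-y) lip. A carrier over the mouth rests on both ramps, 1 to 4 mm below shelf level, and sinks only under some 8 N or more. Pressing it past the lips takes 10 to 20 N in all; once its top is more than 10 mm below shelf level all along, the lips snap back over it and hold it.
- carrier_a_center (a point): Centre (half-way up) of a loose specimen carrier: a flat black plastic plate 64 mm long (its x), 50 mm wide (its y), 8 mm thick, some 40 g, slippery on metal, with an amber ring set flush in a white window on top; the top is smooth. It starts flat on the shelf, turned up to 0.3 rad from the stand's axes. Carriers may go in in any order and either end first.
- carrier_b_center (a point): Centre (half-way up) of a loose specimen carrier: a flat black plastic plate 64 mm long (its x), 50 mm wide (its y), 8 mm thick, some 40 g, slippery on metal, with a notched amber bar set flush in a white window on top; the top is smooth. It starts flat on the shelf, turned up to 0.3 rad from the stand's axes. Carriers may go in in any order and either end first.
- carrier_c_center (a point): Centre (half-way up) of a loose specimen carrier: a flat black plastic plate 64 mm long (its x), 50 mm wide (its y), 8 mm thick, some 40 g, slippery on metal, with an amber bar with an eye set flush in a white window on top; the top is smooth. It starts flat on the shelf, turned up to 0.3 rad from the stand's axes. Carriers may go in in any order and either end first.
- mouse: A loose black computer mouse, 104 x 58 x 36 mm, on the bench beside the magazine; origin at the centre of its underside. To be left alone.
- oil_bottle: A loose closed bottle, 42 mm across and 85 mm high, on the bench beside the magazine; origin at the centre of its underside. To be left alone.
- weight: A loose steel test weight with a knob, 52 mm across and 40 mm high, on the bench behind the magazine; origin at the centre of its underside. To be left alone.
Things that resemble listed ones, but are neither listed nor needed, are in the scene too. Leave any turquoise look-alike of the part that bears carrier_b_center alone.

How it is judged:
On the way, in this order (a step that is already met when the one before it is completed fails the run):
1. a first carrier is beneath both lips and let go (((z of carrier_a_center in the frame of stand below 0.0722 m and x of carrier_a_center in the frame of stand between -0.0145 and 0.0145 m and y of carrier_a_center in the frame of stand between -0.004 and 0.004 m and angle between carrier_a_center's own z axis and vertical below 0.08 rad and value of joint each of catch_left, catch_right below 0.001 m and contact force between the fingers and carrier_a below 0.5 N) or (z of carrier_b_center in the frame of stand below 0.0722 m and x of carrier_b_center in the frame of stand between -0.0145 and 0.0145 m and y of carrier_b_center in the frame of stand between -0.004 and 0.004 m and angle between carrier_b_center's own z axis and vertical below 0.08 rad and value of joint each of catch_left, catch_right below 0.001 m and contact force between the fingers and carrier_b below 0.5 N) or (z of carrier_c_center in the frame of stand below 0.0722 m and x of carrier_c_center in the frame of stand between -0.0145 and 0.0145 m and y of carrier_c_center in the frame of stand between -0.004 and 0.004 m and angle between carrier_c_center's own z axis and vertical below 0.08 rad and value of joint each of catch_left, catch_right below 0.001 m and contact force between the fingers and carrier_c below 0.5 N))), for 0.2 s.
2. a second carrier is beneath both lips and let go ((((z of carrier_a_center in the frame of stand below 0.0722 m and x of carrier_a_center in the frame of stand between -0.0145 and 0.0145 m and y of carrier_a_center in the frame of stand between -0.004 and 0.004 m and angle between carrier_a_center's own z axis and vertical below 0.08 rad and value of joint each of catch_left, catch_right below 0.001 m and contact force between the fingers and carrier_a below 0.5 N) and (z of carrier_b_center in the frame of stand below 0.0722 m and x of carrier_b_center in the frame of stand between -0.0145 and 0.0145 m and y of carrier_b_center in the frame of stand between -0.004 and 0.004 m and angle between carrier_b_center's own z axis and vertical below 0.08 rad and value of joint each of catch_left, catch_right below 0.001 m and contact force between the fingers and carrier_b below 0.5 N)) or ((z of carrier_a_center in the frame of stand below 0.0722 m and x of carrier_a_center in the frame of stand between -0.0145 and 0.0145 m and y of carrier_a_center in the frame of stand between -0.004 and 0.004 m and angle between carrier_a_center's own z axis and vertical below 0.08 rad and value of joint each of catch_left, catch_right below 0.001 m and contact force between the fingers and carrier_a below 0.5 N) and (z of carrier_c_center in the frame of stand below 0.0722 m and x of carrier_c_center in the frame of stand between -0.0145 and 0.0145 m and y of carrier_c_center in the frame of stand between -0.004 and 0.004 m and angle between carrier_c_center's own z axis and vertical below 0.08 rad and value of joint each of catch_left, catch_right below 0.001 m and contact force between the fingers and carrier_c below 0.5 N)) or ((z of carrier_b_center in the frame of stand below 0.0722 m and x of carrier_b_center in the frame of stand between -0.0145 and 0.0145 m and y of carrier_b_center in the frame of stand between -0.004 and 0.004 m and angle between carrier_b_center's own z axis and vertical below 0.08 rad and value of joint each of catch_left, catch_right below 0.001 m and contact force between the fingers and carrier_b below 0.5 N) and (z of carrier_c_center in the frame of stand below 0.0722 m and x of carrier_c_center in the frame of stand between -0.0145 and 0.0145 m and y of carrier_c_center in the frame of stand between -0.004 and 0.004 m and angle between carrier_c_center's own z axis and vertical below 0.08 rad and value of joint each of catch_left, catch_right below 0.001 m and contact force between the fingers and carrier_c below 0.5 N)))), for 0.2 s.
At the end, for the whole second after the job is handed in: All three carriers rest untouched in the magazine under both lips, which have sprung back to within 1 mm: each centre is under 72.2 mm above the bench (12.8 mm below the shelf), within 14.5 mm in x and 4 mm in y of the nominal mouth centre (stand axes), tilted less than 0.08 rad (z of each of carrier_a_center, carrier_b_center, carrier_c_center in the frame of stand below 0.0722 m and x of carrier_a_center in the frame of stand between -0.0145 and 0.0145 m and y of carrier_a_center in the frame of stand between -0.004 and 0.004 m and angle between each of carrier_a_center, carrier_b_center, carrier_c_center's own z axis and vertical below 0.08 rad and value of joint each of catch_left, catch_right, catch_left, catch_right, catch_left, catch_right below 0.001 m and contact force between the fingers and carrier_a below 0.5 N and x of carrier_b_center in the frame of stand between -0.0145 and 0.0145 m and y of carrier_b_center in the frame of stand between -0.004 and 0.004 m and contact force between the fingers and carrier_b below 0.5 N and x of carrier_c_center in the frame of stand between -0.0145 and 0.0145 m and y of carrier_c_center in the frame of stand between -0.004 and 0.004 m and contact force between the fingers and carrier_c below 0.5 N and linear speed of each of carrier_a, carrier_b, carrier_c below 0.02 m/s).
It fails at once if a carrier is rammed against the end stop (more than 20 N) (contact force between any of carrier_a, carrier_b, carrier_c and stop_plate above 20 N).
It fails at once if a carrier is forced (more than 70 N from the fingers) (contact force between the fingers and carrier_a above 70 N or contact force between the fingers and carrier_b above 70 N or contact force between the fingers and carrier_c above 70 N).
It fails at once if the stand or its magazine is forced (more than 70 N from the robot) (contact force between any of the arm, the fingers and stand above 70 N or contact force between any of the arm, the fingers and magazine above 70 N).
It fails at once if the mouse, the bottle or the weight is knocked about (moved more than 25 mm) (distance of any of mouse, oil_bottle, weight from where it was at the start of the episode above 0.025 m).
It also fails if it takes over 72 s, if anything falls off the work surface, if the arm or the gripper's body presses on something with over 40 N, if the wrist force passes 120 N, or if a joint passes its speed limit or range.

## Robot

A 6-joint arm with a two-finger parallel gripper is mounted at the origin on the work surface. World frame = base frame: x ahead of the robot, y to its left, z up, the work surface at z = 0. Lengths are in m, angles in rad, forces in N, time in s.
With the tool pointing down it reaches from about 0.3 to 0.775 m from the base axis. Payload 14.6 kg.
Tool frame: the origin (TCP) lies on the front face of the gripper's body, between the roots of the fingers; the fingertips stand 97 mm ahead of it and the grasp point (between the pads) lies 78 mm ahead of it; z points along the fingers, x is the direction in which the jaws open and shut, and the axes are right-handed (so a half turn about z gives the same grasp; the last joint's range is limited). The gripper opens to 94 mm and grips with 3 to 60 N. Pads are 16 mm wide; open, the fingers measure 119 mm over their backs; the gripper's body (75 mm by 177 mm) begins 78 mm behind the grasp point.
Start: joints at [-1.201, 0.3, 1.521, -0, 1.321, -0.067], TCP at [0.233, -0.498, 0.303] pointing down, gripper open.
Joint ranges: [-3.03, 3.03], [-0.79, 2.21], [0.23, 2.52], [-1.04, 4.18], [0, 3.07], [-2.55, 2.55]. Speed limits (rad/s): [2.22, 2.22, 2.57, 3.14, 3.14, 3.14].

## Interface

Orientations are given as [roll, pitch, yaw] about the fixed x, y, z axes, in that order (R = Rz(yaw) Ry(pitch) Rx(roll)).
In Python, from station import sensors, camera, ctrl gives the robot as it stands.
- The arm moves only by the tool move_arm, never from a script. Its argument "rows" is text: rows parted by semicolons, each of 6 numbers parted by spaces: the shift along the tool's x, y, z in mm, then the turn, a rotation vector about the tool's x, y, z in rad. In form: x y z wx wy wz; .... A call has 1 to 20 rows; each row shifts and turns the pose as measured when the row begins, along the tool's axes as they then stand; what a row does not reach is not made up. A row lasts 1/8 s, in which the tool goes at most 62.5 mm and 10.7 degrees, less where a joint would pass 70% of its speed; a pose out of reach is approached as far as the arm can. A call with a gripper value outside its range is refused whole. "grip" is the opening, from -1 (shut) to 1 (fully open), set as the call begins (left out, the last holds). The fingers move at their own pace and stop on an object; "newtons" is the grip in N (left out, the last holds). Time passes only in rows, so rows that do not move let the fingers close. It gives the time, the measured TCP pose, the force and the opening at its end, in the units of the state.
- sensors.get_obs(): the state, without advancing time (a new reading comes with each control period).
- camera(name): name is "scene" or "top" or "wrist"; returns a dict with "color" (480x640x3 uint8, blue, green, red), "z_map" (480x640 float32, m along the optical axis (not along the pixel's ray), 0 where there is no reading), "mtx" (3x3 intrinsics, pixels), "position" and "attitude" of the camera in the world; the wrist camera has in their place "hand_eye" (4x4, takes a point from camera to tool coordinates, whose origin is the TCP and whose axes are the tool frame's). Camera axes: x right, y down, z forward; pixel columns grow to the right and rows downward; lengths in m; the calibration is good to about 2 mm. A picture is of the moment at which its call begins: read the wrist's pose just before it.
- ctrl.hand_in(): hands the job in, once; it reports no verdict.
The state is a dict: "time_s": time; "qpos": joint angles; "joint_vel": joint speeds; "tau": joint torques, N m; "ee_pos": TCP position; "eef_rot": TCP orientation; "force": force on the tool from outside, world axes, zero at the start; "moment": the same for the moment, N m; "grip_width": finger opening in m.
Only numpy, scipy, OpenCV 4.12 (cv2) and the standard library are available. Lean on these libraries where they do the work, as an engineer would, in place of code of your own. Each camera call takes 0.05 s, during which the arm holds its last target.

## Working session

There is one attempt and no reset: what is moved stays moved. The work goes in short steps, Python scripts to look and compute and a tool call to move; the robot and the scene stay as the last step left them, time stands still between calls to the robot, and variables do not carry over. Pictures are saved under pics/ and viewed, and the job is handed in when it is done.

Besides the shell and the picture viewer there is one more tool, called after "Request:" by a JSON object that holds its "name" and its "arguments", one argument or row to a line. move_arm: Moves the arm, as the interface text tells. Its arguments: {"type":"object","properties":{"rows":{"type":"string"},"grip":{"type":"number"},"newtons":{"type":"number"}},"required":["rows"]}

```bash
ls; mkdir -p pics; cat > h.py <<'E'
import numpy as np, cv2
from scipy.spatial.transform import Rotation as R
from station import sensors, camera, ctrl
def Rm(a):
    a=np.array(a,float)
    if a.shape==(3,3): return a
    if a.shape==(4,): return R.from_quat(a).as_matrix()
    return R.from_euler('xyz',a).as_matrix()
def cam(n):
    o=sensors.get_obs(); c=camera(n)
    if n=='wrist':
        T=np.eye(4);T[:3,:3]=Rm(o['eef_rot']);T[:3,3]=o['ee_pos']
        c['T']=T@np.array(c['hand_eye'])
    else:
        T=np.eye(4);T[:3,:3]=Rm(c['attitude']);T[:3,3]=c['position'];c['T']=T
    return c
def ray(c,uv,z):
    uv=np.atleast_2d(uv).astype(float)
    d=np.c_[uv,np.ones(len(uv))]@np.linalg.inv(c['mtx']).T@c['T'][:3,:3].T
    p=c['T'][:3,3]
    return p+d*((z-p[2])/d[:,2])[:,None]
def proj(c,P):
    P=np.atleast_2d(P); q=(P-c['T'][:3,3])@c['T'][:3,:3]@np.array(c['mtx']).T
    return q[:,:2]/q[:,2:]
E
python3 - <<'E'
from h import *
o=sensors.get_obs();print(o)
for n in('scene','top','wrist'):
    c=cam(n);cv2.imwrite(f'pics/{n}0.png',c['color']);print(n,c['mtx'],c['T'])
E
```

```text
pics
{'time_s': 0.0, 'qpos': array([-1.20059476e+00,  3.00453984e-01,  1.52156939e+00, -6.11122616e-06,
        1.32070174e+00, -6.65761910e-02]), 'joint_vel': array([ 0.0025637 ,  0.00099165,  0.00025444, -0.00050607,  0.00045373,
        0.00078238]), 'tau': array([-7.87867193e-04, -5.31807375e+01, -3.52737916e+01,  7.08416034e-02,
        2.44519935e-02, -6.79507275e-05]), 'ee_pos': array([ 0.23261642, -0.49822291,  0.3021006 ]), 'eef_rot': array([-3.14152322e+00,  1.13033811e-03, -1.13401701e+00]), 'force': array([-0.1263271 , -0.04176425, -0.12160383]), 'moment': array([-0.0060124 ,  0.03569661,  0.0483132 ]), 'grip_width': 0.09402211608731252}
scene [[473.59746803   0.         319.37811235]
 [  0.         473.59746803 243.64028324]
 [  0.           0.           1.        ]] [[ 0.79873545  0.34170693 -0.49523535  1.04279571]
 [ 0.60160236 -0.44013401  0.66660082 -0.59117415]
 [ 0.0098122  -0.83037246 -0.55712233  0.60924402]
 [ 0.          0.          0.          1.        ]]
top [[442.78930087   0.         321.83675948]
 [  0.         442.78930087 244.72737884]
 [  0.           0.           1.        ]] [[-0.01895852 -0.98695892  0.159852    0.44425097]
 [-0.99916194  0.02450329  0.03278725  0.02560023]
 [-0.03627657 -0.15909643 -0.98659634  0.919306  ]
 [ 0.          0.          0.          1.        ]]
wrist [[414.58928779   0.         319.35321838]
 [  0.         414.58928779 238.17920812]
 [  0.           0.           1.        ]] [[ 0.42317426 -0.87133539 -0.24839119  0.30420337]
 [-0.90604705 -0.40741893 -0.11440526 -0.46460687]
 [-0.00151392  0.27346746 -0.96188006  0.38453445]
 [ 0.          0.          0.          1.        ]]
```

View pics/top0.png

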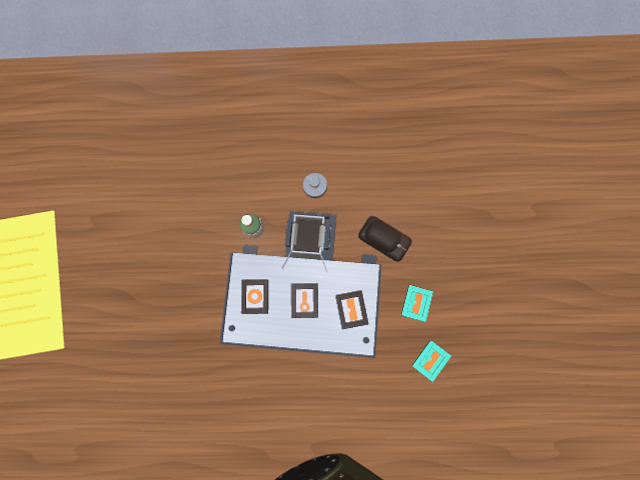

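View pics/scene0.png

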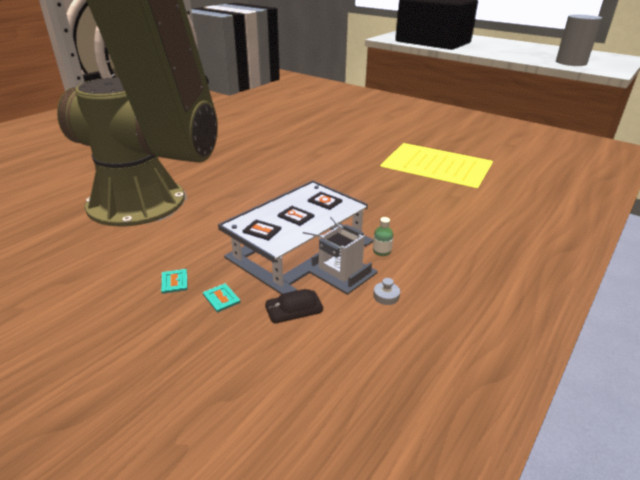

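```bash
cat >> h.py <<'E'
def shelfcar(c,zs=0.089,zc=0.093,show=None):
    im=c['color'];hsv=cv2.cvtColor(im,cv2.COLOR_BGR2HSV)
    out={}
    am=cv2.inRange(hsv,(5,120,150),(22,255,255))
    return am
E
python3 - <<'E'
from h import *
for n in('top','scene'):
    c=cam(n);im=c['color'];hsv=cv2.cvtColor(im,cv2.COLOR_BGR2HSV)
    # shelf: light low-sat
    m=cv2.inRange(hsv,(90,5,140),(130,70,255))
    k,l,s,_=cv2.connectedComponentsWithStats(m)
    i=1+np.argmax([s[j,4] if s[j,0]<400 and s[j,1]>150 else 0 for j in range(1,k)]);mm=(l==i).astype(np.uint8)
    cn=max(cv2.findContours(mm,0,1)[0],key=cv2.contourArea)
    ap=cv2.approxPolyDP(cv2.convexHull(cn),6,True)[:,0]
    print(n,s[i],ap.tolist())
    print(np.round(ray(c,ap,0.085),4).tolist())
    # dark carriers: holes in shelf comp
    cs,h=cv2.findContours(mm,cv2.RETR_CCOMP,cv2.CHAIN_APPROX_NONE)
    for q,hh in zip(cs,h[0]):
        if hh[3]>=0 and cv2.contourArea(q)>150:
            w=ray(c,q[:,0],0.093)
            r=cv2.minAreaRect((w[:,:2]*1000).astype(np.float32));print(' car',q[:,0].mean(0),r)
E
```

```text
top [  223   223   157   133 10910] [[379, 265], [372, 355], [223, 341], [233, 253], [294, 223], [324, 226]]
[[0.538, -0.0538, 0.085], [0.3729, -0.0346, 0.085], [0.4027, 0.2407, 0.085], [0.5676, 0.2241, 0.085], [0.6232, 0.1063, 0.085], [0.6158, 0.0485, 0.085]]
 car [351.59166667 309.43333333] ((456.4759521484375, 0.4131202697753906), (67.16645812988281, 52.749324798583984), 10.029115676879883)
 car [304.21487603 300.25619835] ((475.2118835449219, 88.34174346923828), (52.40209197998047, 66.40023040771484), 88.99209594726562)
 car [254.59504132 296.28099174] ((484.55029296875, 180.91270446777344), (52.39369583129883, 66.8868408203125), 88.9031982421875)
scene [ 223  183  143   74 3905] [[365, 205], [277, 256], [223, 226], [310, 183]]
[[0.5639, 0.2251, 0.085], [0.5383, -0.0474, 0.085], [0.3773, -0.0348, 0.085], [0.3979, 0.2354, 0.085]]
 car [261.5        229.51219512] ((458.6051940917969, -3.83258056640625), (71.43047332763672, 61.768699645996094), 9.992218017578125)
 car [295.25974026 215.28571429] ((477.0035705566406, 83.25186157226562), (72.946044921875, 61.55777359008789), 0.2364218533039093)
 car [324.26027397 200.26027397] ((486.32763671875, 175.6204376220703), (62.91276168823242, 73.22834777832031), 89.60924530029297)
```

```bash
python3 - <<'E'
from h import *
c=cam('top');cv2.imwrite('pics/topz.png',cv2.resize(c['color'][160:380,190:480],None,fx=2.7,fy=2.7,interpolation=cv2.INTER_CUBIC))
E
```

```text
(no output)
```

View pics/topz.png

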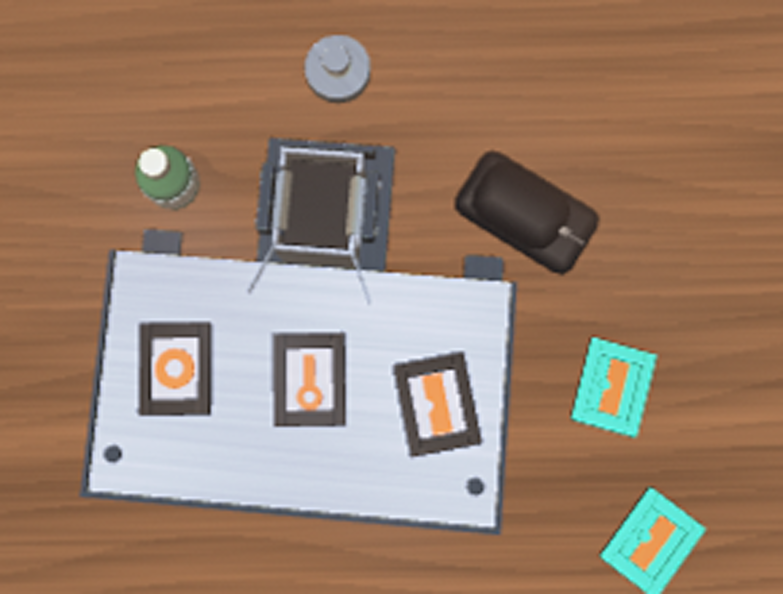

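Request:
{"name": "move_arm", "arguments": {
  "rows": "0 0 0 0 0 0.181;0 0 0 0 0 0.181;0 0 0 0 0 0.181;-44 -17 0 0 0 0;-44 -17 0 0 0 0;-44 -17 0 0 0 0;-44 -17 0 0 0 0;-44 -17 0 0 0 0;-44 -17 0 0 0 0;-44 -17 0 0 0 0;-44 -17 0 0 0 0;-44 -17 0 0 0 0;-44 -17 0 0 0 0;-44 -17 0 0 0 0;-44 -17 0 0 0 0;-44 -17 0 0 0 0;-44 -17 0 0 0 0;0 0 0 0 0 0",
  "grip": 0.3
}}

```text
time_s: 2.55
ee_pos: [0.5539, 0.1028, 0.3025]
eef_rot: [-3.14, 0.001, -1.697]
force: [0.3, 0.3, -1.0]
grip_width: 0.0611
```

```bash
python3 - <<'E'
from h import *
o=sensors.get_obs();print({k:np.round(o[k],4) for k in('time_s','ee_pos','eef_rot','qpos','force','grip_width')})
c=cam('wrist');cv2.imwrite('pics/w1.png',c['color'])
E
```

```text
{'time_s': np.float64(2.55), 'ee_pos': array([0.5539, 0.1028, 0.3025]), 'eef_rot': array([-3.1401e+00,  5.0000e-04, -1.6973e+00]), 'qpos': array([1.1840e-01, 3.2920e-01, 1.4828e+00, 1.0000e-04, 1.3279e+00,
       1.8156e+00]), 'force': array([ 0.2883,  0.2862, -1.0443]), 'grip_width': np.float64(0.0611)}
```

View pics/w1.png

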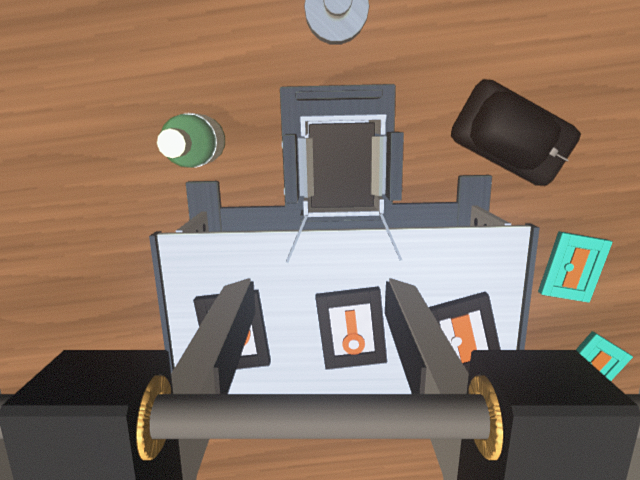

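```bash
python3 - <<'E'
from h import *
c=cam('wrist');im=c['color']
z=c['z_map']
cv2.imwrite('pics/w1z.png',cv2.resize(im[75:275,240:440],None,fx=3,fy=3,interpolation=cv2.INTER_CUBIC))
hsv=cv2.cvtColor(im,cv2.COLOR_BGR2HSV)
# shelf corners right/left front by pixel
P=ray(c,[[160,233],[529,226],[288,262],[400,260],[305,215],[382,215]],0.087);print(np.round(P,4))
p,q=P[0],P[1];print('yaw',np.arctan2(*(q-p)[:2][::-1])+np.pi/2, np.linalg.norm(q-p),(p+q)/2)
# height map in world for grid
v,u=np.mgrid[0:480,0:640]
d=np.stack([u,v,np.ones_like(u)],-1)@np.linalg.inv(c['mtx']).T*z[...,None]
W=d@c['T'][:3,:3].T+c['T'][:3,3]
for (uu,vv) in [(200,270),(350,310),(330,170),(292,170),(304,170),(382,170),(397,170),(343,120),(343,211),(343,103),(293,255),(250,215),(302,125)]:
    print(uu,vv,np.round(W[vv,uu],4))
# carrier C dark
blk=cv2.inRange(hsv,(0,0,0),(180,255,75))
blk[:270]=0
k,l,s,ce=cv2.connectedComponentsWithStats(blk)
j=l[295,350]; print(j,s[j])
E
```

```text
[[ 0.5672  0.2194  0.087 ]
 [ 0.5377 -0.0531  0.087 ]
 [ 0.5325  0.1282  0.087 ]
 [ 0.5233  0.0437  0.087 ]
 [ 0.567   0.1104  0.087 ]
 [ 0.5598  0.0543  0.087 ]]
yaw -0.10787232719486717 0.27408564223503556 [0.55242919 0.08314381 0.087     ]
200 270 [0.5339 0.1967 0.0847]
350 310 [0.4897 0.0859 0.0928]
330 170 [0.5957 0.0881 0.073 ]
292 170 [0.6013 0.1148 0.0917]
304 170 [0.5994 0.1068 0.0845]
382 170 [0.5914 0.0502 0.0778]
397 170 [0.5917 0.0413 0.0899]
343 120 [0.6299 0.0712 0.0142]
343 211 [0.5653 0.0822 0.0814]
343 103 [0.6439 0.0693 0.0088]
293 255 [0.5376 0.1236 0.0871]
250 215 [0.5568 0.1658 0.0101]
302 125 [0.6306 0.1036 0.0915]
0 [     0      0    640    480 261983]
```

View pics/w1z.png

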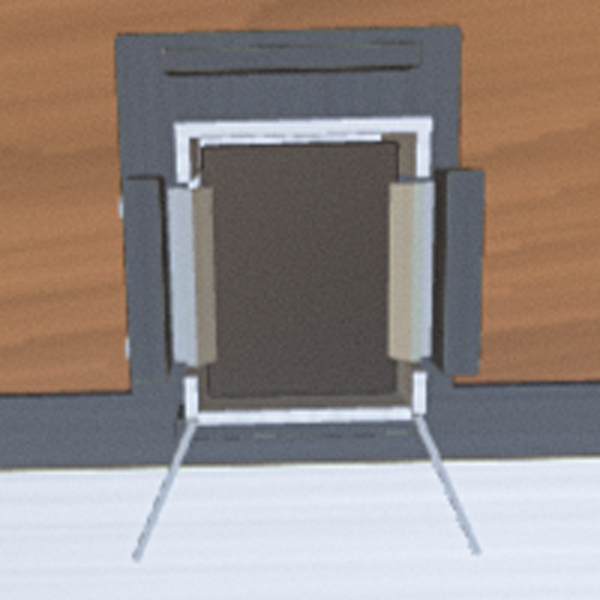

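```bash
cat >> h.py <<'E'
O=np.array([.6005,.0788,0]);YAW=-0.107
S=R.from_euler('z',YAW).as_matrix()
def st(P): return (np.atleast_2d(P)-O)@S
E
python3 - <<'E'
from h import *
c=cam('wrist');im=c['color']
f=lambda L:np.array(L)/3+np.array([240,75])
print('wingtips',np.round(1000*st(ray(c,f([[137,558],[476,553]]),.09)),1))
print('stop inner top',np.round(1000*st(ray(c,f([[190,133],[416,131]]),.093)),1))
print('stop outer top',np.round(1000*st(ray(c,f([[175,123],[432,118]]),.093)),1))
print('nearwall',np.round(1000*st(ray(c,f([[195,408],[415,406]]),.0835)),1))
print('lip noses',np.round(1000*st(ray(c,f([[213,190],[216,360],[392,185],[390,356]]),.077)),1))
print('lip outer',np.round(1000*st(ray(c,f([[190,188],[192,364],[415,184],[412,356]]),.085)),1))
print('tcp',st(sensors.get_obs()['ee_pos'])*1000)
hsv=cv2.cvtColor(im,cv2.COLOR_BGR2HSV)
m=cv2.inRange(hsv,(0,0,0),(180,255,95))[275:380,300:392]
m[:, :]=m
cv2.imwrite('pics/m.png',cv2.resize(np.hstack([m,cv2.cvtColor(im,cv2.COLOR_BGR2GRAY)[275:380,300:392]]),None,fx=4,fy=4))
E
```

```text
wingtips [[-71.2  42.4  90. ]
 [-71.7 -42.5  90. ]]
stop inner top [[ 30.8  25.7  93. ]
 [ 30.2 -25.3  93. ]]
stop outer top [[ 33.1  29.   93. ]
 [ 32.9 -28.9  93. ]]
nearwall [[-34.6  26.9  83.5]
 [-35.2 -27.5  83.5]]
lip noses [[ 17.6  21.2  77. ]
 [-23.8  21.5  77. ]
 [ 17.8 -22.   77. ]
 [-23.7 -22.   77. ]]
lip outer [[ 18.5  26.4  85. ]
 [-23.3  27.3  85. ]
 [ 18.3 -26.4  85. ]
 [-22.5 -26.4  85. ]]
tcp [[-49.35879193  15.93671827 303.03980294]]
```

View pics/m.png

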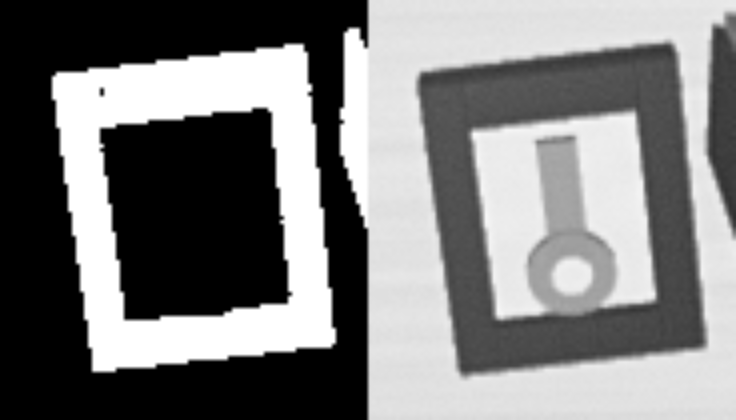

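```bash
cat >> h.py <<'E'
def windows(c,z=0.093,box=None):
    """white windows: rect in stand mm: centre, (long,short), yaw rad in stand"""
    im=c['color'];hsv=cv2.cvtColor(im,cv2.COLOR_BGR2HSV)
    blk=cv2.inRange(hsv,(0,0,0),(180,255,100))
    cs,h=cv2.findContours(blk,cv2.RETR_CCOMP,cv2.CHAIN_APPROX_NONE)
    out=[]
    for q,hh in zip(cs,h[0]):
        if hh[3]<0 or cv2.contourArea(q)<150: continue
        w=1000*st(ray(c,q[:,0],z))[:,:2]
        (x,y),(a,b),t=cv2.minAreaRect(w.astype(np.float32))
        if a<b: a,b,t=b,a,t+90
        t=(t+90)%180-90
        out.append((round(x,1),round(y,1),round(a,1),round(b,1),round(np.deg2rad(t),3),q[:,0].mean(0).round().tolist()))
    return out
E
python3 - <<'E'
from h import *
for n in('wrist','top'):
    print(n,*windows(cam(n)),sep='\n')
P=np.array([[456.5,.4,93],[475.2,88.3,93],[484.5,180.9,93]])/1000
print(st(P)*1000)
E
```

```text
wrist
(-127.5, -4.7, 44.8, 34.3, np.float64(0.105), [348.0, 328.0])
(-137.5, 75.2, 22.4, 11.1, np.float64(-0.065), [248.0, 345.0])
top
(-135.0, -93.2, 47.2, 37.2, np.float64(0.283), [352.0, 309.0])
[[-134.80365625  -93.33024302   93.        ]
 [-125.59796569   -3.93586254   93.        ]
 [-126.24045709   89.12775658   93.        ]]
```

Request:
{"name": "move_arm", "arguments": {
  "rows": "7 26 0 0 0 -0.019;7 26 0 0 0 0;6 25 0 0 0 0;0 0 0 0 0 0;0 0 30 0 0 0;0 0 40 0 0 0;0 0 20 0 0 0;0 0 0 0 0 0",
  "grip": 0.3,
  "newtons": 8
}}

```text
time_s: 3.8
ee_pos: [0.4744, 0.0832, 0.213]
eef_rot: [-3.133, 0.001, -1.691]
force: [0.5, -0.0, 0.7]
grip_width: 0.0608
```

```bash
cat > s.py <<'E'
from h import *
o=sensors.get_obs();p=st(o['ee_pos'])[0]*1000
print('t',round(float(o['time_s']),2),'stand',p.round(1),'tip z above shelf',round(p[2]-97-85,1),'yaw err',round(o['eef_rot'][2]-(YAW-np.pi/2),4),'rp',np.round(o['eef_rot'][:2],4),'F(stand)',(S.T@o['force']).round(2),'M',np.round(o['moment'],2),'w',round(o['grip_width']*1000,1))
E
python3 s.py; python3 - <<'E'
from h import *
c=cam('wrist');cv2.imwrite('pics/w2.png',c['color'])
E
```

```text
t 3.8 stand [-125.8   -9.1  213. ] tip z above shelf 31.0 yaw err -0.0128 rp [-3.1331e+00  1.5000e-03] F(stand) [0.48 0.04 0.7 ] M [-0.   -0.01  0.01] w 60.8
```

View pics/w2.png

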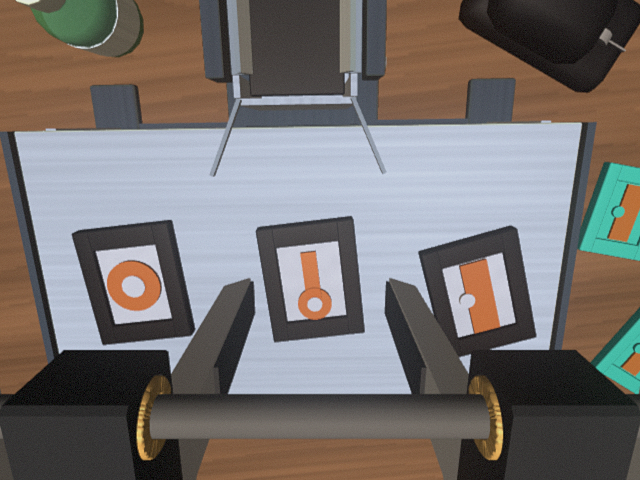

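```bash
python3 - <<'E'
from h import *
c=cam('wrist')
print(*windows(c),sep='\n')
o=sensors.get_obs()
T=np.eye(4);T[:3,:3]=Rm(o['eef_rot']);T[:3,3]=o['ee_pos']
print('grasp pt stand',st((T@[0,0,.097,1])[:3])*1000)
print('wings',np.round(1000*st(ray(c,[[213,175],[383,173]],.09)),1))
print('shelf edge',np.round(1000*st(ray(c,[[16,131],[584,123]],.086)),1))
E
```

```text
(-127.8, 88.3, 42.9, 32.5, np.float64(0.101), [135.0, 284.0])
(-127.4, -4.8, 43.5, 33.2, np.float64(0.106), [312.0, 281.0])
(-215.7, 95.5, 47.9, 9.8, np.float64(-0.067), [142.0, 428.0])
(-216.1, -108.0, 52.3, 12.9, np.float64(0.09), [492.0, 428.0])
(-176.7, -88.8, 13.3, 7.2, np.float64(0.084), [466.0, 362.0])
(-136.1, -93.0, 42.8, 32.9, np.float64(0.277), [479.0, 295.0])
grasp pt stand [[-124.35994856   -8.68089     117.54685381]]
wings [[-70.8  43.5  90. ]
 [-70.9 -41.   90. ]]
shelf edge [[ -48.5  140.    86. ]
 [ -48.2 -139.4   86. ]]
```

Request:
{"name": "move_arm", "arguments": {
  "rows": "-4 2 0 -0.008 0 -0.012;0 0 12 0 0 0;0 0 10 0 0 0;0 0 0 0 0 0"
}}

```text
time_s: 4.4
ee_pos: [0.474, 0.088, 0.1928]
eef_rot: [-3.136, 0.003, -1.677]
force: [0.0, -0.3, -0.2]
grip_width: 0.0611
```

```bash
python3 s.py
```

```text
t 4.4 stand [-126.7   -4.4  192.8] tip z above shelf 10.8 yaw err 0.0004 rp [-3.136e+00  2.600e-03] F(stand) [ 0.06 -0.28 -0.23] M [ 0.07 -0.04 -0.01] w 61.1
```

Request:
{"name": "move_arm", "arguments": {
  "rows": "0 0 5 -0.005 -0.002 0;0 0 3 0 0 0;0 0 0 0 0 0"
}}

```text
time_s: 4.78
ee_pos: [0.4742, 0.088, 0.1844]
eef_rot: [-3.141, 0.005, -1.677]
force: [0.3, 0.6, -1.1]
grip_width: 0.0609
```

Request:
{"name": "move_arm", "arguments": {
  "rows": "0 0 0 0 0 0;0 0 0 0 0 0;0 0 0 0 0 0;0 0 0 0 0 0",
  "grip": -0.1
}}

```text
time_s: 5.28
ee_pos: [0.4743, 0.088, 0.1847]
eef_rot: [-3.141, 0.005, -1.678]
force: [0.5, 0.9, -1.2]
grip_width: 0.0511
```

```bash
python3 s.py
```

```text
t 5.28 stand [-126.5   -4.4  184.7] tip z above shelf 2.7 yaw err 0.0003 rp [-3.1406  0.0049] F(stand) [ 0.38  0.91 -1.16] M [ 0.04 -0.01 -0.02] w 51.1
```

Request:
{"name": "move_arm", "arguments": {
  "rows": "-2 -15 0 0 0.005 0;-2 -14 0 0 0 0;-1 -13 0 0 0 0;0 0 0 0 0 0"
}}

```text
time_s: 5.78
ee_pos: [0.5178, 0.0885, 0.1849]
eef_rot: [-3.141, -0.0, -1.677]
force: [-1.3, 1.1, -0.2]
grip_width: 0.0507
```

```bash
python3 s.py; python3 - <<'E'
from h import *
c=cam('wrist');cv2.imwrite('pics/w3.png',c['color'])
print(*windows(c),sep='\n')
E
```

```text
t 5.78 stand [-83.2   0.8 184.9] tip z above shelf 2.9 yaw err 0.0004 rp [-3.1406e+00 -3.0000e-04] F(stand) [-1.37  0.93 -0.21] M [ 0.02 -0.    0.  ] w 50.7
(-106.8, 87.5, 26.6, 3.7, np.float64(-1.571), [137.0, 348.0])
(-110.2, 0.8, 75.8, 46.5, np.float64(1.571), [317.0, 365.0])
(-84.0, 0.8, 43.7, 33.2, np.float64(0.099), [319.0, 299.0])
```

View pics/w3.png

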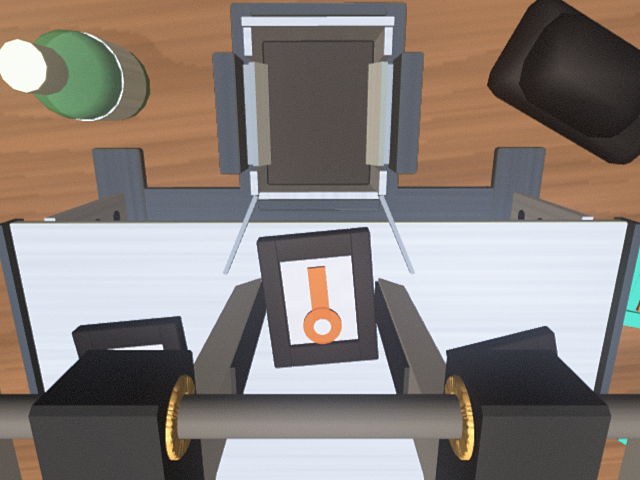

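Request:
{"name": "move_arm", "arguments": {
  "rows": "0 0 0 0 0 0.1;0 0 0 0 0 0;0 0 0 0 0 0"
}}

```text
time_s: 6.2
ee_pos: [0.5164, 0.0885, 0.1847]
eef_rot: [3.142, -0.0, -1.777]
force: [-0.7, 0.2, 0.2]
grip_width: 0.0505
```

Request:
{"name": "move_arm", "arguments": {
  "rows": "0 0 0 0 0 0;0 0 0 0 0 0;0 0 -10 0 0 0;0 0 -15 0 0 0;0 24 0 0 0 -0.1;0 23 0 0 0 0;0 0 0 0 0 0",
  "grip": 0.3
}}

```text
time_s: 7.08
ee_pos: [0.4696, 0.0959, 0.2149]
eef_rot: [-3.138, 0.0, -1.671]
force: [0.7, 0.7, 0.8]
grip_width: 0.0614
```

```bash
python3 s.py; python3 - <<'E'
from h import *
c=cam('wrist');cv2.imwrite('pics/w4.png',c['color'])
print(*windows(c),sep='\n')
E
```

```text
t 7.08 stand [-132.     3.   214.9] tip z above shelf 32.9 yaw err 0.0072 rp [-3.1378e+00  5.0000e-04] F(stand) [0.64 0.81 0.81] M [ 0.02 -0.   -0.05] w 61.4
(-136.1, -93.0, 42.7, 32.8, np.float64(0.28), [501.0, 284.0])
(-85.6, 0.8, 43.4, 33.1, np.float64(0.003), [325.0, 187.0])
(-226.1, 106.3, 48.5, 9.9, np.float64(-0.049), [142.0, 428.0])
(-223.1, -98.6, 52.4, 13.0, np.float64(0.126), [493.0, 427.0])
(-127.8, 88.4, 42.9, 32.6, np.float64(0.1), [156.0, 267.0])
```

View pics/w4.png

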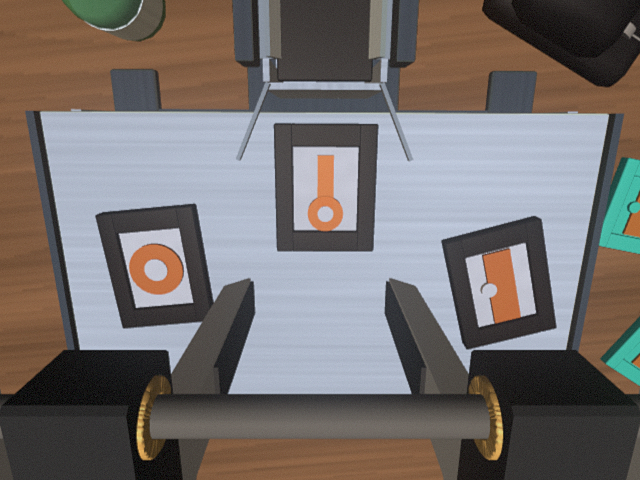

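Request:
{"name": "move_arm", "arguments": {
  "rows": "2 0 0 -0.004 0 0.007;0 0 12 0 0 0;0 0 12 0 0 0;0 0 5 0 0 0;0 0 0 0 0 0;0 0 0 0 0 0",
  "grip": -0.68
}}

```text
time_s: 7.88
ee_pos: [0.4716, 0.0934, 0.1834]
eef_rot: [3.141, 0.0, -1.679]
force: [-0.3, -0.6, 0.5]
grip_width: 0.015
```

```bash
python3 s.py
```

```text
t 7.88 stand [-129.7    0.7  183.4] tip z above shelf 1.4 yaw err -0.0013 rp [3.1408e+00 3.0000e-04] F(stand) [-0.21 -0.66  0.54] M [ 0.02  0.07 -0.03] w 15.0
```

Request:
{"name": "move_arm", "arguments": {
  "rows": "0 -6 0 0 0 0;0 -8 0 0 0 0;0 -8 0 0 0 0;0 -8 0 0 0 0;0 -8 0 0 0 0;0 -8 0 0 0 0;0 -8 0 0 0 0;0 -8 0 0 0 0;0 -5 0 0 0 0;0 -3 0 0 0 0;0 0 0 0 0 0"
}}

```text
time_s: 9.25
ee_pos: [0.5467, 0.0852, 0.1839]
eef_rot: [-3.141, 0.001, -1.679]
force: [-0.2, -0.5, 0.3]
grip_width: 0.0149
```

```bash
python3 s.py; python3 - <<'E'
from h import *
c=cam('wrist');cv2.imwrite('pics/w5.png',c['color'])
print(*windows(c),sep='\n')
E
```

```text
t 9.25 stand [-54.1   0.6 183.9] tip z above shelf 1.9 yaw err -0.0015 rp [-3.1413e+00  6.0000e-04] F(stand) [-0.11 -0.55  0.32] M [ 0.04  0.03 -0.06] w 14.9
(-73.8, 0.7, 59.9, 22.8, np.float64(-0.001), [319.0, 340.0])
(-12.6, 0.7, 42.7, 32.9, np.float64(-0.001), [320.0, 209.0])
```

View pics/w5.png

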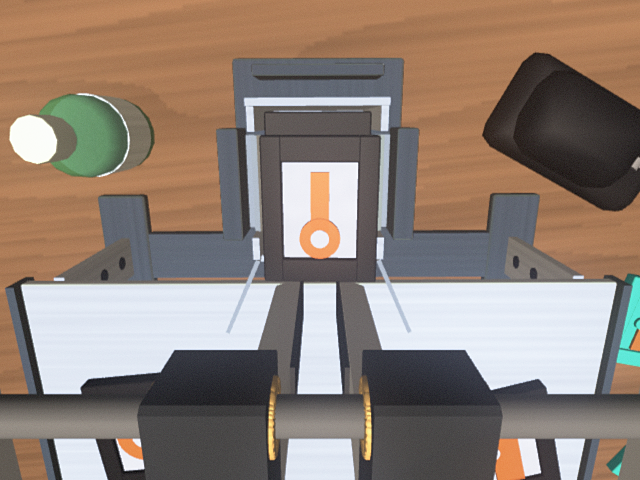

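Request:
{"name": "move_arm", "arguments": {
  "rows": "0 -3 0 0 0 0;0 -3 0 0 0 0;0 -2 0 0 0 0;0 -1 0 0 0 0;0 0 0 0 0 0"
}}

```text
time_s: 9.93
ee_pos: [0.556, 0.0842, 0.184]
eef_rot: [-3.141, 0.001, -1.679]
force: [-0.0, -0.6, -1.2]
grip_width: 0.0148
```

Request:
{"name": "move_arm", "arguments": {
  "rows": "0 -0.7 0 0 0 0;0 -0.7 0 0 0 0;0 0 0 0 0 0"
}}

```text
time_s: 10.3
ee_pos: [0.5574, 0.0841, 0.184]
eef_rot: [-3.141, 0.001, -1.679]
force: [0.2, -0.3, -0.1]
grip_width: 0.0155
```

```bash
python3 s.py; python3 - <<'E'
from h import *
c=cam('wrist');cv2.imwrite('pics/w6.png',c['color'][50:350,160:480])
print(*windows(c),sep='\n')
E
```

```text
t 10.3 stand [-43.4   0.7 184. ] tip z above shelf 2.0 yaw err -0.0012 rp [-3.1414e+00  6.0000e-04] F(stand) [ 0.25 -0.24 -0.12] M [0.   0.05 0.04] w 15.5
(-62.9, 0.8, 60.4, 22.9, np.float64(-0.001), [319.0, 339.0])
(-1.9, 1.6, 42.7, 32.7, np.float64(0.001), [318.0, 209.0])
```

View pics/w6.png

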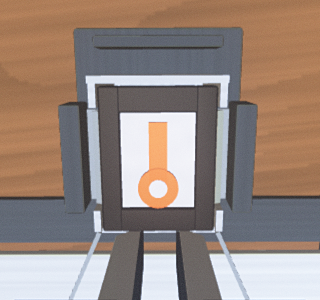

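Request:
{"name": "move_arm", "arguments": {
  "rows": "0 -0.7 0 0 0 0;0 -0.7 0 0 0 0;0 0 0 0 0 0"
}}

```text
time_s: 10.72
ee_pos: [0.5586, 0.084, 0.1838]
eef_rot: [3.141, 0.0, -1.679]
force: [-0.9, -0.3, -0.4]
grip_width: 0.0149
```

```bash
python3 s.py
```

```text
t 10.72 stand [-42.2   0.7 183.8] tip z above shelf 1.8 yaw err -0.0012 rp [3.1408e+00 4.0000e-04] F(stand) [-0.85 -0.41 -0.37] M [0.06 0.21 0.01] w 14.9
```

Request:
{"name": "move_arm", "arguments": {
  "rows": "0 -0.7 0 0 0 0;0 0 0 0 0 0"
}}

```text
time_s: 10.98
ee_pos: [0.5588, 0.084, 0.1836]
eef_rot: [3.139, 0.0, -1.679]
force: [-2.0, 0.1, 2.0]
grip_width: 0.0148
```

Request:
{"name": "move_arm", "arguments": {
  "rows": "0 -0.7 0 0 0 0;0 0 0 0 0 0"
}}

```text
time_s: 11.22
ee_pos: [0.559, 0.084, 0.1835]
eef_rot: [3.137, 0.0, -1.679]
force: [-2.7, 0.8, 1.5]
grip_width: 0.0153
```

```bash
python3 s.py
```

```text
t 11.22 stand [-41.8   0.7 183.5] tip z above shelf 1.5 yaw err -0.001 rp [3.137e+00 1.000e-04] F(stand) [-2.75  0.51  1.46] M [-0.01  0.5   0.04] w 15.3
```

Request:
{"name": "move_arm", "arguments": {
  "rows": "0 4 0 0.004 0 0;0 0 -8 0 0 0;0 0 -8 0 0 0;0 -15 -2 0 0 0;0 -15 0 0 0 0;0 -13 0 0 0 0;0 0 0 0 0 0;0 0 0 0 0 0",
  "grip": -0.83
}}

```text
time_s: 12.22
ee_pos: [0.5998, 0.0796, 0.2066]
eef_rot: [-3.135, 0.001, -1.679]
force: [-0.3, 0.8, -0.1]
grip_width: 0.008
```

```bash
python3 s.py;python3 - <<'E'
from h import *
c=cam('wrist');cv2.imwrite('pics/w7.png',c['color'])
print(*windows(c),sep='\n')
E
```

```text
t 12.22 stand [ -0.8   0.7 206.6] tip z above shelf 24.6 yaw err -0.0011 rp [-3.135e+00  1.000e-03] F(stand) [-0.37  0.74 -0.09] M [ 0.08  0.03 -0.01] w 8.0
(-48.9, 1.2, 34.8, 14.3, np.float64(-0.001), [319.0, 367.0])
```

View pics/w7.png

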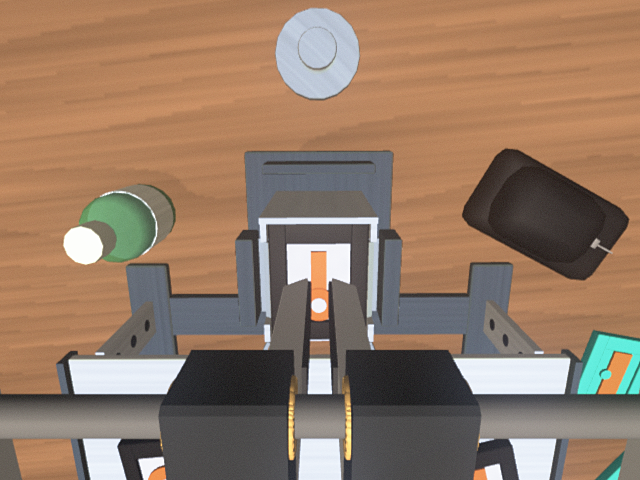

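Request:
{"name": "move_arm", "arguments": {
  "rows": "0 0 8 -0.006 0 0;0 0.5 7 0 0 0;0 0 0 0 0 0"
}}

```text
time_s: 12.65
ee_pos: [0.5986, 0.0798, 0.1905]
eef_rot: [3.141, 0.001, -1.679]
force: [0.7, -0.5, 0.5]
grip_width: 0.0076
```

Request:
{"name": "move_arm", "arguments": {
  "rows": "0 0 2 0 0 0;0 0 2 0 0 0;0 0 2 0 0 0;0 0 0 0 0 0"
}}

```text
time_s: 13.15
ee_pos: [0.5987, 0.0801, 0.1865]
eef_rot: [-3.14, 0.002, -1.678]
force: [-1.8, 0.0, 1.7]
grip_width: 0.008
```

```bash
python3 s.py
```

```text
t 13.15 stand [ -1.9   1.1 186.5] tip z above shelf 4.5 yaw err -0.0007 rp [-3.1404e+00  1.5000e-03] F(stand) [-1.77 -0.15  1.66] M [0.02 0.27 0.03] w 8.0
```

Request:
{"name": "move_arm", "arguments": {
  "rows": "0 0 2 0 0 0;0 0 2.5 0 0 0;0 0 2.5 0 0 0"
}}

```text
time_s: 13.52
ee_pos: [0.5988, 0.0804, 0.1823]
eef_rot: [-3.139, 0.002, -1.678]
force: [-4.5, -0.2, 14.2]
grip_width: 0.0082
```

```bash
python3 s.py
```

```text
t 13.53 stand [ -1.9   1.4 182.3] tip z above shelf 0.3 yaw err -0.0004 rp [-3.139e+00  2.200e-03] F(stand) [-4.46 -0.69 14.17] M [ 0.07  0.99 -0.  ] w 8.2
```

Request:
{"name": "move_arm", "arguments": {
  "rows": "0 0 3 0 0 0;0 0 3 0 0 0;0 0 3 0 0 0"
}}

```text
time_s: 13.9
ee_pos: [0.5991, 0.0805, 0.1739]
eef_rot: [-3.138, 0.002, -1.678]
force: [-3.5, 0.5, 4.6]
grip_width: 0.0077
```

```bash
python3 s.py
```

```text
t 13.9 stand [ -1.6   1.5 173.9] tip z above shelf -8.1 yaw err -0.0005 rp [-3.1375e+00  2.5000e-03] F(stand) [-3.51  0.09  4.59] M [ 0.    0.5  -0.03] w 7.7
```

Request:
{"name": "move_arm", "arguments": {
  "rows": "0 0 3 0 0 0;0 0 3 0 0 0;0 0 1 0 0 0"
}}

```text
time_s: 14.28
ee_pos: [0.5991, 0.0805, 0.1658]
eef_rot: [-3.138, 0.002, -1.678]
force: [0.1, 0.3, 1.2]
grip_width: 0.0079
```

```bash
python3 s.py
```

```text
t 14.28 stand [ -1.5   1.5 165.8] tip z above shelf -16.2 yaw err -0.0005 rp [-3.1378e+00  2.4000e-03] F(stand) [0.06 0.26 1.18] M [0.06 0.07 0.03] w 7.9
```

Request:
{"name": "move_arm", "arguments": {
  "rows": "0 0 -10 0 0 0;0 0 -15 0 0 0;0 0 -15 -0.003 0.002 0;-17 20 0 0 0 0;-17 20 0 0 0 0;-16 19 0 0 0 0;0 0 0 0 0 0",
  "grip": 0.3
}}

```text
time_s: 15.15
ee_pos: [0.5451, 0.1376, 0.2135]
eef_rot: [-3.136, 0.001, -1.679]
force: [0.3, -0.5, 0.1]
grip_width: 0.0608
```

```bash
python3 s.py;python3 - <<'E'
from h import *
c=cam('wrist');cv2.imwrite('pics/w8.png',c['color'])
print(*windows(c),sep='\n');print(windows(c,.075))
E
```

```text
t 15.15 stand [-61.4  52.6 213.5] tip z above shelf 31.5 yaw err -0.0012 rp [-3.1364e+00  1.2000e-03] F(stand) [ 0.38 -0.42  0.12] M [ 0.02  0.04 -0.02] w 60.8
(-118.0, 88.3, 32.4, 27.5, np.float64(1.548), [258.0, 376.0])
(-19.3, -74.4, 19.5, 6.2, np.float64(0.004), [577.0, 200.0])
(-2.6, -32.5, 34.5, 4.3, np.float64(0.005), [495.0, 164.0])
(-0.1, 5.4, 39.6, 30.4, np.float64(0.002), [418.0, 158.0])
(-27.6, 100.5, 35.3, 11.5, np.float64(0.012), [226.0, 213.0])
[(-130.0, 91.5, 35.2, 29.9, np.float64(1.548), [258.0, 376.0]), (-22.5, -85.6, 21.3, 6.7, np.float64(0.004), [577.0, 200.0]), (-4.4, -40.0, 37.6, 4.7, np.float64(0.005), [495.0, 164.0]), (-1.6, 1.2, 43.1, 33.0, np.float64(0.002), [418.0, 158.0]), (-31.5, 104.8, 38.5, 12.5, np.float64(0.012), [226.0, 213.0])]
```

View pics/w8.png

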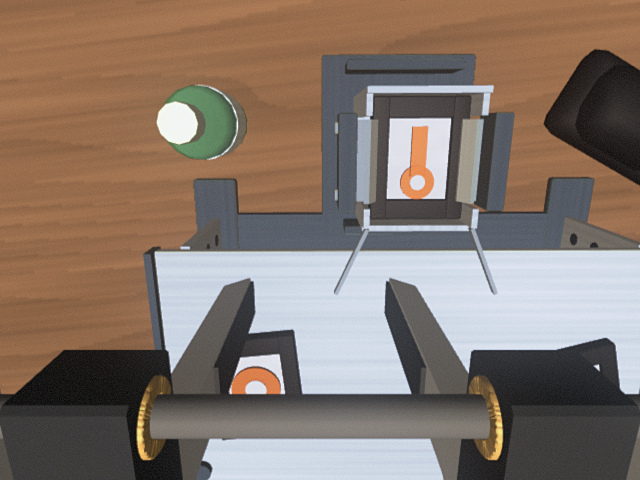

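Request:
{"name": "move_arm", "arguments": {
  "rows": "-18 33 0 -0.005 0.001 0;-18 33 0 0 0 -0.1;0 0 0 0 0 0;0 0 10 0 0 0;0 0 8 0 0 0;0 0 0 0 0 0"
}}

```text
time_s: 15.95
ee_pos: [0.4867, 0.1775, 0.1954]
eef_rot: [-3.139, -0.0, -1.583]
force: [-0.3, 0.8, 0.9]
grip_width: 0.0612
```

```bash
python3 s.py;python3 - <<'E'
from h import *
c=cam('wrist');cv2.imwrite('pics/w9.png',c['color'])
print(*windows(c),sep='\n')
E
```

```text
t 15.95 stand [-123.7   86.   195.4] tip z above shelf 13.4 yaw err 0.0944 rp [-3.1388e+00 -1.0000e-04] F(stand) [-0.41  0.72  0.87] M [ 0.02 -0.01  0.01] w 61.2
(-127.6, 89.1, 42.5, 32.9, np.float64(0.1), [312.0, 297.0])
(-202.5, 78.4, 182.3, 23.8, np.float64(-1.498), [322.0, 427.0])
(-209.3, 172.1, 44.0, 9.1, np.float64(0.024), [143.0, 427.0])
(-189.8, -12.2, 48.6, 11.8, np.float64(0.2), [492.0, 427.0])
```

Request:
{"name": "move_arm", "arguments": {
  "rows": "-3.4 3.6 2 0 0 0;0 0 5 0 0 0;0 0 4 0 0 0;0 0 0 0 0 0"
}}

```text
time_s: 16.5
ee_pos: [0.4833, 0.1811, 0.184]
eef_rot: [-3.138, 0.0, -1.584]
force: [-0.2, -0.0, 1.4]
grip_width: 0.061
```

Request:
{"name": "move_arm", "arguments": {
  "rows": "0 0 0 0 0 0;0 0 0 0 0 0;0 0 0 0 0 0;0 0 0 0 0 0",
  "grip": -0.1
}}

```text
time_s: 17.0
ee_pos: [0.4834, 0.1811, 0.1843]
eef_rot: [-3.138, 0.0, -1.584]
force: [-0.4, 0.1, -0.9]
grip_width: 0.0503
```

```bash
python3 s.py
```

```text
t 17.0 stand [-127.4   89.2  184.3] tip z above shelf 2.3 yaw err 0.094 rp [-3.1377e+00  2.0000e-04] F(stand) [-0.36  0.07 -0.87] M [ 0.04  0.03 -0.05] w 50.3
```

Request:
{"name": "move_arm", "arguments": {
  "rows": "0 0 0 0 0 0.094;15 0 0 0 0 0;18 0 0 0 0 0;18 0 0 0 0 0;18 0 0 0 0 0;17 0 0 0 0 0;2 0 0 0 0 0;0 -13 0 0 0 0;0 -13 0 0 0 0;0 -12 0 0 0 0;0 0 0 0 0 0"
}}

```text
time_s: 18.38
ee_pos: [0.5138, 0.082, 0.1845]
eef_rot: [-3.137, 0.0, -1.671]
force: [0.5, 0.5, -1.1]
grip_width: 0.0502
```

```bash
python3 s.py;python3 - <<'E'
from h import *
c=cam('wrist');cv2.imwrite('pics/w10.png',c['color'])
print(*windows(c),sep='\n')
E
```

```text
t 18.38 stand [-86.6  -6.1 184.5] tip z above shelf 2.5 yaw err 0.0064 rp [-3.1371e+00  4.0000e-04] F(stand) [ 0.4   0.58 -1.06] M [ 0.    0.03 -0.04] w 50.2
(-115.7, -6.4, 73.6, 41.1, np.float64(1.567), [319.0, 366.0])
(-86.7, -5.9, 42.1, 33.2, np.float64(0.01), [319.0, 300.0])
(-2.1, 0.1, 38.6, 30.0, np.float64(0.007), [306.0, 105.0])
```

Request:
{"name": "move_arm", "arguments": {
  "rows": "-4 0 0 -0.004 0 0.008;-3 0 0 0 0 0;0 0 0 0 0 0"
}}

```text
time_s: 18.8
ee_pos: [0.5136, 0.0899, 0.1843]
eef_rot: [3.141, 0.0, -1.679]
force: [-0.8, -0.5, -0.2]
grip_width: 0.0499
```

Request:
{"name": "move_arm", "arguments": {
  "rows": "0 0 0 0 0 0;0 0 0 0 0 0;0 0 -8 0 0 0;0 0 -12 0 0 0;0 22 0 0 0 0;0 21 0 0 0 0;0 0 0 0 0 0",
  "grip": 0.3
}}

```text
time_s: 19.68
ee_pos: [0.4704, 0.0945, 0.2086]
eef_rot: [-3.139, 0.001, -1.68]
force: [0.2, -0.3, -1.3]
grip_width: 0.0608
```

```bash
python3 s.py;python3 - <<'E'
from h import *
c=cam('wrist');cv2.imwrite('pics/w11.png',c['color'])
print(*windows(c),sep='\n')
E
```

```text
t 19.68 stand [-131.     1.8  208.6] tip z above shelf 26.6 yaw err -0.0017 rp [-3.1388e+00  1.1000e-03] F(stand) [ 0.28 -0.27 -1.32] M [-0.01  0.06  0.  ] w 60.8
(-88.7, 1.9, 42.6, 33.1, np.float64(-0.001), [319.0, 198.0])
(-220.5, 2.1, 194.8, 12.2, np.float64(1.57), [322.0, 428.0])
(-219.9, -96.2, 46.7, 12.6, np.float64(0.118), [493.0, 431.0])
(-219.5, 102.8, 46.5, 9.6, np.float64(-0.058), [142.0, 429.0])
(-136.1, -92.9, 42.6, 32.6, np.float64(0.279), [504.0, 287.0])
```

View pics/w11.png

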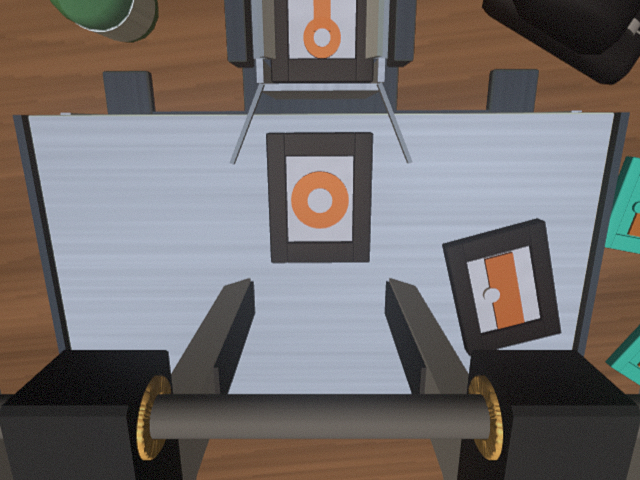

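Request:
{"name": "move_arm", "arguments": {
  "rows": "0.8 3.5 0 -0.002 0.001 -0.002;0 0 10 0 0 0;0 0 9 0 0 0;0 0 5 0 0 0;0 0 0 0 0 0;0 0 0 0 0 0",
  "grip": -0.68
}}

```text
time_s: 20.48
ee_pos: [0.4687, 0.0937, 0.1826]
eef_rot: [-3.141, -0.0, -1.678]
force: [-1.0, -0.0, -0.5]
grip_width: 0.0151
```

```bash
python3 s.py
```

```text
t 20.48 stand [-132.6    0.8  182.6] tip z above shelf 0.6 yaw err -0.0002 rp [-3.1411e+00 -1.0000e-04] F(stand) [-1.01 -0.14 -0.47] M [ 0.03  0.05 -0.03] w 15.1
```

Request:
{"name": "move_arm", "arguments": {
  "rows": "0 -6 -1.2 0 0 0;0 -8 0 0 0 0;0 -8 0 0 0 0;0 -8 0 0 0 0;0 -8 0 0 0 0;0 -8 0 0 0 0;0 -8 0 0 0 0;0 -8 0 0 0 0;0 -8 0 0 0 0;0 -6 0 0 0 0;0 -4 0 0 0 0;0 -2 0 0 0 0;0 0 0 0 0 0"
}}

```text
time_s: 22.1
ee_pos: [0.5565, 0.0843, 0.1843]
eef_rot: [-3.14, 0.0, -1.678]
force: [-0.2, 1.0, 0.3]
grip_width: 0.015
```

```bash
python3 s.py; python3 - <<'E'
from h import *
c=cam('wrist')
print(*windows(c),sep='\n')
E
```

```text
t 22.1 stand [-44.3   0.7 184.3] tip z above shelf 2.3 yaw err -0.0004 rp [-3.1404e+00  1.0000e-04] F(stand) [-0.31  0.93  0.27] M [ 0.04  0.03 -0.04] w 15.0
(-64.1, 0.7, 60.0, 22.9, np.float64(-0.001), [319.0, 340.0])
(-2.4, 1.5, 41.8, 32.7, np.float64(-0.0), [318.0, 208.0])
(22.2, 6.5, 16.7, 8.2, np.float64(1.398), [305.0, 152.0])
```

Contact expected at TCP x ≈ -42; creeping.

Request:
{"name": "move_arm", "arguments": {
  "rows": "0 -0.8 0 0 0 0;0 -0.7 0 0 0 0;0 0 0 0 0 0"
}}

```text
time_s: 22.52
ee_pos: [0.5578, 0.0842, 0.1844]
eef_rot: [-3.14, 0.0, -1.678]
force: [0.3, 0.3, 0.1]
grip_width: 0.015
```

Request:
{"name": "move_arm", "arguments": {
  "rows": "0 -0.7 0 0 0 0;0 -0.5 0 0 0 0;0 0 0 0 0 0"
}}

```text
time_s: 22.9
ee_pos: [0.5586, 0.0841, 0.1842]
eef_rot: [3.141, -0.0, -1.678]
force: [-1.8, -0.0, 1.3]
grip_width: 0.0151
```

```bash
python3 s.py
```

```text
t 22.9 stand [-42.2   0.8 184.2] tip z above shelf 2.2 yaw err -0.0001 rp [ 3.1414e+00 -1.0000e-04] F(stand) [-1.77 -0.2   1.27] M [0.08 0.24 0.05] w 15.1
```

Request:
{"name": "move_arm", "arguments": {
  "rows": "0 -0.8 0 0 0 0;0 0 0 0 0 0"
}}

```text
time_s: 23.15
ee_pos: [0.5589, 0.0841, 0.184]
eef_rot: [3.139, -0.0, -1.678]
force: [-3.6, 0.5, 1.7]
grip_width: 0.0148
```

Request:
{"name": "move_arm", "arguments": {
  "rows": "0 4 0 0.001 0 0;0 0 -8 0 0 0;0 0 -8 0 0 0;0 -15 0 0 0 0;0 -15 0 0 0 0;0 -12 0 0 0 0;0 0 0 0 0 0;0 0 0 0 0 0",
  "grip": -0.83
}}

```text
time_s: 24.15
ee_pos: [0.5986, 0.0799, 0.205]
eef_rot: [-3.136, 0.001, -1.678]
force: [0.3, -0.8, -0.5]
grip_width: 0.0077
```

```bash
python3 s.py; python3 - <<'E'
from h import *
c=cam('wrist');cv2.imwrite('pics/w12.png',c['color'])
E
```

```text
t 24.15 stand [ -2.    0.9 205. ] tip z above shelf 23.0 yaw err -0.0001 rp [-3.1364e+00  7.0000e-04] F(stand) [ 0.38 -0.73 -0.54] M [0.09 0.06 0.01] w 7.7
```

View pics/w12.png

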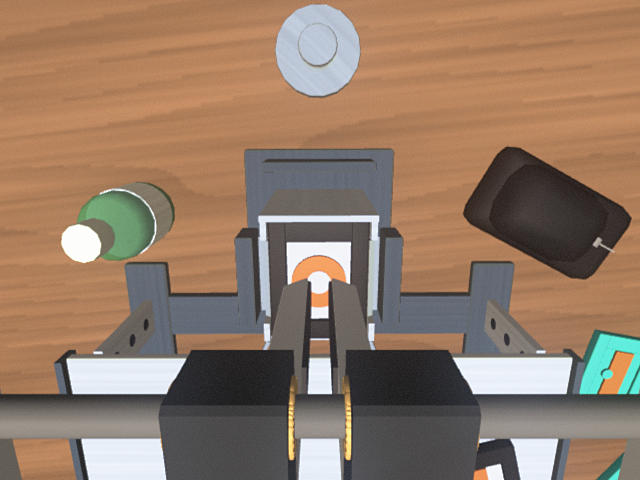

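Picture: carrier A lies square in the mouth (318,275), fingers above its centre. Pressing as before.

Request:
{"name": "move_arm", "arguments": {
  "rows": "0 0 8 -0.005 0 0;0 0 6 0 0 0;0 0 2 0 0 0;0 0 2 0 0 0;0 0 0 0 0 0"
}}

```text
time_s: 24.82
ee_pos: [0.5981, 0.0802, 0.187]
eef_rot: [-3.141, 0.001, -1.678]
force: [-0.1, -0.6, 2.2]
grip_width: 0.008
```

Request:
{"name": "move_arm", "arguments": {
  "rows": "0 0 2.5 0 0 0;0 0 2.5 0 0 0;0 0 2.5 0 0 0"
}}

```text
time_s: 25.2
ee_pos: [0.5981, 0.0806, 0.1822]
eef_rot: [-3.14, 0.002, -1.677]
force: [-4.1, -0.0, 13.1]
grip_width: 0.0083
```

```bash
python3 s.py
```

```text
t 25.2 stand [ -2.6   1.6 182.2] tip z above shelf 0.2 yaw err 0.0005 rp [-3.1398e+00  1.7000e-03] F(stand) [-4.11 -0.47 13.07] M [0.12 0.86 0.  ] w 8.3
```

Request:
{"name": "move_arm", "arguments": {
  "rows": "0 0 3 0 0 0;0 0 3 0 0 0;0 0 3 0 0 0;0 0 3 0 0 0"
}}

```text
time_s: 25.7
ee_pos: [0.5984, 0.0807, 0.1708]
eef_rot: [-3.138, 0.002, -1.677]
force: [-0.1, -0.8, 1.7]
grip_width: 0.0076
```

```bash
python3 s.py
```

```text
t 25.7 stand [ -2.3   1.7 170.8] tip z above shelf -11.2 yaw err 0.0006 rp [-3.1383e+00  1.9000e-03] F(stand) [-0.04 -0.79  1.7 ] M [ 0.04  0.07 -0.07] w 7.6
```

Request:
{"name": "move_arm", "arguments": {
  "rows": "0 0 3 0 0 0;0 0 2 0 0 0;0 0 -10 0 0 0;0 0 -15 0 0 0;0 0 -15 -0.003 0.002 0;17 20 0 0 0 0;17 20 0 0 0 0;14 19 0 0 0 0;0 0 0 0 0 0",
  "grip": -0.83
}}

```text
time_s: 26.82
ee_pos: [0.5336, 0.0383, 0.2124]
eef_rot: [-3.137, 0.0, -1.677]
force: [0.3, -0.9, 0.1]
grip_width: 0.0079
```

```bash
python3 s.py;python3 - <<'E'
from h import *
c=cam('wrist');cv2.imwrite('pics/w13.png',c['color'])
print(*windows(c),sep='\n');print(*windows(c,.075),sep='\n')
E
```

```text
t 26.82 stand [-62.2 -47.5 212.4] tip z above shelf 30.4 yaw err 0.0009 rp [-3.1371e+00  1.0000e-04] F(stand) [ 0.35 -0.83  0.12] M [ 0.04  0.03 -0.02] w 7.9
(-130.4, -199.0, 15.5, 10.2, np.float64(1.02), [587.0, 390.0])
(-0.4, -2.4, 39.3, 30.4, np.float64(0.001), [226.0, 157.0])
(-143.5, -212.5, 16.9, 11.1, np.float64(1.02), [587.0, 390.0])
(-1.9, 1.6, 42.8, 33.1, np.float64(0.001), [226.0, 157.0])
```

View pics/w13.png

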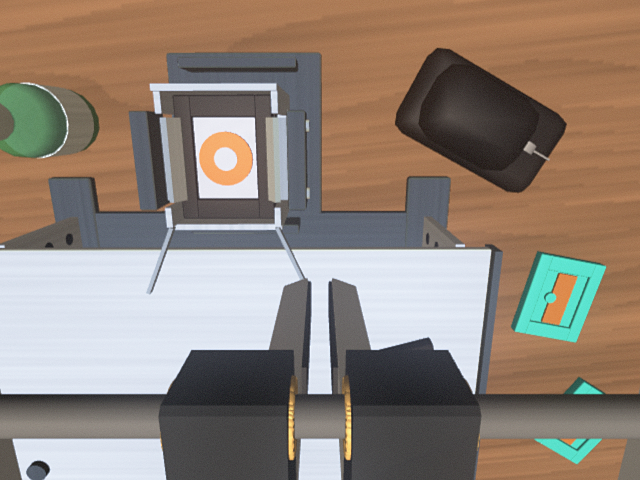

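Request:
{"name": "move_arm", "arguments": {
  "rows": "15 24 0 -0.004 0 0;15 25 0 0 0 -0.14;0 0 0 0 0 -0.13;0 0 0 0 0 0;0 0 8 0 0 0;0 0 8 0 0 0;0 0 0 0 0 0",
  "grip": 0.32
}}

```text
time_s: 27.75
ee_pos: [0.4851, 0.0153, 0.1969]
eef_rot: [-3.138, -0.0, -1.404]
force: [-0.2, -0.3, 0.3]
grip_width: 0.062
```

```bash
python3 s.py;python3 - <<'E'
from h import *
c=cam('wrist');cv2.imwrite('pics/w14.png',c['color'])
print(*windows(c),sep='\n')
E
```

```text
t 27.75 stand [-107.9  -75.5  196.9] tip z above shelf 14.9 yaw err 0.2738 rp [-3.138e+00 -5.000e-04] F(stand) [-0.14 -0.35  0.35] M [0.02 0.03 0.04] w 62.0
(-209.2, -4.2, 44.2, 9.3, np.float64(0.216), [140.0, 428.0])
(-134.0, -125.0, 39.3, 13.5, np.float64(0.279), [395.0, 365.0])
(-136.2, -93.3, 42.5, 33.1, np.float64(0.274), [339.0, 348.0])
```

View pics/w14.png

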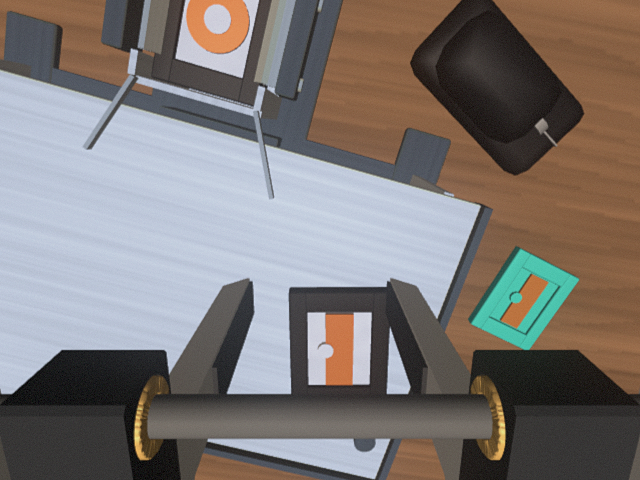

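Request:
{"name": "move_arm", "arguments": {
  "rows": "5 16 0 -0.003 0 0;4.5 16 0 0 0 0;0 0 0 0 0 0"
}}

```text
time_s: 28.18
ee_pos: [0.455, 0.0004, 0.1972]
eef_rot: [-3.14, -0.001, -1.405]
force: [-0.4, -0.0, -0.6]
grip_width: 0.0617
```

```bash
python3 s.py;python3 - <<'E'
from h import *
c=cam('wrist')
print(*windows(c),sep='\n')
E
```

```text
t 28.18 stand [-136.3  -93.5  197.2] tip z above shelf 15.2 yaw err 0.2728 rp [-3.1404e+00 -6.0000e-04] F(stand) [-0.44 -0.08 -0.62] M [ 0.07 -0.    0.01] w 61.7
(-136.0, -93.4, 42.4, 33.1, np.float64(0.288), [320.0, 288.0])
(-213.1, -115.0, 186.3, 13.4, np.float64(-1.304), [320.0, 428.0])
(-238.6, -22.0, 43.9, 8.9, np.float64(0.201), [140.0, 428.0])
(-185.4, -205.8, 47.5, 12.0, np.float64(0.303), [496.0, 427.0])
(-173.3, -143.4, 25.0, 14.3, np.float64(0.608), [399.0, 379.0])
```

Request:
{"name": "move_arm", "arguments": {
  "rows": "-0.5 0 4 0 0 0.008;0 0 5 0 0 0;0 0 3 0 0 0;0 0 0 0 0 0",
  "grip": 0.19
}}

```text
time_s: 28.72
ee_pos: [0.4564, 0.0016, 0.1842]
eef_rot: [-3.14, -0.001, -1.413]
force: [-0.3, -0.4, -0.8]
grip_width: 0.0561
```

```bash
python3 s.py
```

```text
t 28.73 stand [-135.   -92.1  184.2] tip z above shelf 2.2 yaw err 0.2647 rp [-3.14e+00 -6.00e-04] F(stand) [-0.24 -0.47 -0.79] M [-0.01 -0.01  0.03] w 56.1
```

Request:
{"name": "move_arm", "arguments": {
  "rows": "0 0 0 0 0 0;0 0 0 0 0 0;0 0 0 0 0 0",
  "grip": -0.1
}}

```text
time_s: 29.1
ee_pos: [0.4565, 0.0016, 0.1844]
eef_rot: [-3.14, -0.001, -1.413]
force: [0.1, -0.1, -0.0]
grip_width: 0.0498
```

```bash
python3 s.py
```

```text
t 29.1 stand [-134.9  -92.1  184.4] tip z above shelf 2.4 yaw err 0.2647 rp [-3.1398e+00 -6.0000e-04] F(stand) [ 0.1  -0.13 -0.04] M [ 0.02  0.07 -0.05] w 49.8
```

Request:
{"name": "move_arm", "arguments": {
  "rows": "-10 0 0 0 0 0;0 0 0 0 0 0.14;0 0 0 0 0 0.125;-13 0 0 0 0 0;-17 0 0 0 0 0;-17 0 0 0 0 0;-17 0 0 0 0 0;-8 0 0 0 0 0;0 0 0 0 0 0"
}}

```text
time_s: 30.22
ee_pos: [0.4623, 0.0916, 0.1846]
eef_rot: [-3.139, 0.0, -1.669]
force: [0.1, -0.5, -0.6]
grip_width: 0.0497
```

```bash
python3 s.py;python3 - <<'E'
from h import *
c=cam('wrist')
print(*windows(c),sep='\n')
E
```

```text
t 30.23 stand [-138.8   -2.   184.6] tip z above shelf 2.6 yaw err 0.009 rp [-3.1394e+00  5.0000e-04] F(stand) [ 0.15 -0.48 -0.57] M [ 0.    0.02 -0.01] w 49.7
(-206.9, -75.3, 40.2, 7.3, np.float64(0.059), [465.0, 428.0])
(-208.2, 70.5, 40.2, 6.8, np.float64(-0.041), [173.0, 428.0])
(-168.0, -2.0, 73.2, 40.3, np.float64(-1.562), [319.0, 367.0])
(-140.1, -1.9, 42.6, 32.8, np.float64(0.015), [319.0, 302.0])
(-37.4, 1.2, 52.3, 3.6, np.float64(-1.562), [314.0, 61.0])
```

Request:
{"name": "move_arm", "arguments": {
  "rows": "-1.5 -13 0 -0.002 0 0.013;-1.5 -13 0 0 0 0;0 -13 0 0 0 0;0 -11 0 0 0 0;0 0 0 0 0 0"
}}

```text
time_s: 30.9
ee_pos: [0.5165, 0.0873, 0.1844]
eef_rot: [-3.141, 0.0, -1.685]
force: [0.2, 0.3, -0.6]
grip_width: 0.05
```

Request:
{"name": "move_arm", "arguments": {
  "rows": "0 0 0 0 0 0;0 0 0 0 0 0;0 0 -8 0 0 0;0 0 -12 0 0 0;0 23 0 0 0 0;0 22 0 0 0 0;0 0 0 0 0 0",
  "grip": 0.3
}}

```text
time_s: 31.78
ee_pos: [0.4707, 0.0927, 0.2088]
eef_rot: [-3.138, 0.001, -1.684]
force: [0.2, 0.5, -0.5]
grip_width: 0.0614
```

```bash
python3 s.py;python3 - <<'E'
from h import *
c=cam('wrist');cv2.imwrite('pics/w15.png',c['color'])
print(*windows(c),sep='\n')
E
```

```text
t 31.77 stand [-130.6   -0.   208.8] tip z above shelf 26.8 yaw err -0.0064 rp [-3.1383e+00  1.2000e-03] F(stand) [ 0.17  0.5  -0.47] M [ 0.07 -0.   -0.04] w 61.4
(-86.1, -0.4, 42.8, 32.9, np.float64(-0.0), [320.0, 194.0])
(-220.1, -99.7, 45.8, 9.8, np.float64(0.048), [496.0, 427.0])
(-218.6, 101.7, 46.4, 8.8, np.float64(-0.062), [142.0, 429.0])
```

View pics/w15.png

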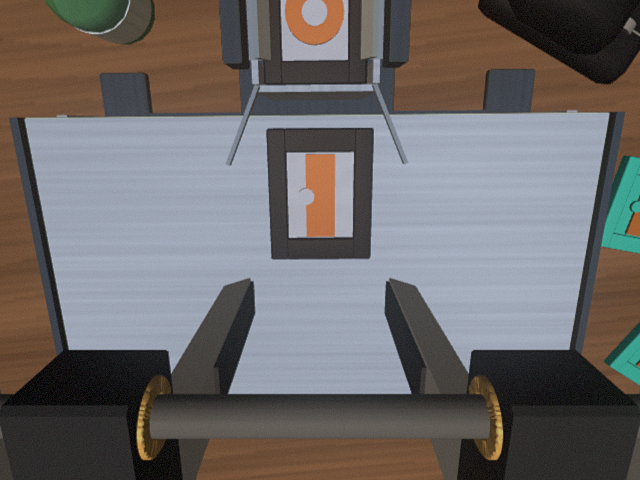

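Request:
{"name": "move_arm", "arguments": {
  "rows": "-1 1.5 0 -0.003 0.001 -0.006;0 0 9 0 0 0;0 0 9 0 0 0;0 0 5 0 0 0;0 0 0 0 0 0;0 0 0 0 0 0",
  "grip": -0.68
}}

```text
time_s: 32.58
ee_pos: [0.4713, 0.0936, 0.1838]
eef_rot: [3.142, -0.0, -1.678]
force: [0.8, 0.0, -1.0]
grip_width: 0.0151
```

```bash
python3 s.py
```

```text
t 32.58 stand [-130.     1.   183.8] tip z above shelf 1.8 yaw err -0.0006 rp [ 3.1415 -0.    ] F(stand) [ 0.79  0.09 -0.96] M [0.06 0.02 0.01] w 15.1
```

Request:
{"name": "move_arm", "arguments": {
  "rows": "0 -6 0 0 0 0;0 -8 0 0 0 0;0 -8 0 0 0 0;0 -8 0 0 0 0;0 -8 0 0 0 0;0 -8 0 0 0 0;0 -8 0 0 0 0;0 -8 0 0 0 0;0 -6 0 0 0 0;0 -5 0 0 0 0;0 -3 0 0 0 0;0 -2 0 0 0 0;0 0 0 0 0 0"
}}

```text
time_s: 34.2
ee_pos: [0.5548, 0.0846, 0.1842]
eef_rot: [-3.141, 0.0, -1.678]
force: [-0.6, 0.1, -0.6]
grip_width: 0.0146
```

```bash
python3 s.py; python3 - <<'E'
from h import *
c=cam('wrist')
print(*windows(c),sep='\n')
E
```

```text
t 34.2 stand [-46.    0.9 184.2] tip z above shelf 2.2 yaw err -0.0007 rp [-3.1409e+00  2.0000e-04] F(stand) [-0.63  0.06 -0.59] M [0.01 0.04 0.01] w 14.6
(-65.8, 1.0, 60.0, 22.9, np.float64(-0.001), [319.0, 340.0])
(-3.9, 1.5, 42.2, 32.7, np.float64(0.002), [318.0, 208.0])
(20.3, 4.0, 17.3, 6.1, np.float64(1.57), [312.0, 154.0])
(24.3, 13.2, 9.4, 4.4, np.float64(1.57), [289.0, 142.0])
```

Request:
{"name": "move_arm", "arguments": {
  "rows": "0 -1.2 0 0 0 0;0 -1 0 0 0 0;0 -0.7 0 0 0 0;0 0 0 0 0 0"
}}

```text
time_s: 34.75
ee_pos: [0.5577, 0.0844, 0.1843]
eef_rot: [-3.141, 0.0, -1.678]
force: [-0.2, 0.2, 0.6]
grip_width: 0.015
```

Request:
{"name": "move_arm", "arguments": {
  "rows": "0 -0.7 0 0 0 0;0 -0.5 0 0 0 0;0 0 0 0 0 0"
}}

```text
time_s: 35.12
ee_pos: [0.5586, 0.0843, 0.1841]
eef_rot: [3.141, 0.0, -1.678]
force: [-1.1, 0.5, 0.7]
grip_width: 0.0151
```

Request:
{"name": "move_arm", "arguments": {
  "rows": "0 -0.8 0 0 0 0;0 0 0 0 0 0"
}}

```text
time_s: 35.38
ee_pos: [0.5589, 0.0843, 0.1838]
eef_rot: [3.139, -0.0, -1.678]
force: [-3.2, 0.5, 1.1]
grip_width: 0.015
```

```bash
python3 s.py
```

```text
t 35.38 stand [-42.    1.  183.8] tip z above shelf 1.8 yaw err -0.0004 rp [ 3.1389e+00 -1.0000e-04] F(stand) [-3.24  0.12  1.07] M [ 0.04  0.44 -0.03] w 15.0
```

Request:
{"name": "move_arm", "arguments": {
  "rows": "0 4 0 0.001 0 0;0 0 -8 0 0 0;0 0 -8 0 0 0;0 -15 0 0 0 0;0 -15 0 0 0 0;0 -12 0 0 0 0;0 0 0 0 0 0;0 0 0 0 0 0",
  "grip": -0.83
}}

```text
time_s: 36.38
ee_pos: [0.5985, 0.0801, 0.2048]
eef_rot: [-3.137, 0.001, -1.678]
force: [0.2, -1.2, -0.2]
grip_width: 0.0083
```

```bash
python3 s.py; python3 - <<'E'
from h import *
c=cam('wrist');cv2.imwrite('pics/w16.png',c['color'][180:360,220:420])
E
```

```text
t 36.38 stand [ -2.2   1.1 204.8] tip z above shelf 22.8 yaw err -0.0003 rp [-3.1369e+00  7.0000e-04] F(stand) [ 0.31 -1.14 -0.16] M [ 0.07 -0.05 -0.  ] w 8.3
```

View pics/w16.png

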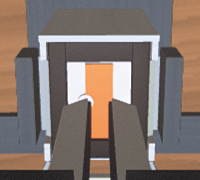

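Crop shows B square in the mouth, fingers over its centre.

Request:
{"name": "move_arm", "arguments": {
  "rows": "0 0 8 -0.005 0 0;0 0 6 0 0 0;0 0 2 0 0 0;0 0 2 0 0 0;0 0 0 0 0 0"
}}

```text
time_s: 37.05
ee_pos: [0.5979, 0.0804, 0.1869]
eef_rot: [3.141, 0.001, -1.678]
force: [-0.6, 0.1, 1.3]
grip_width: 0.0081
```

Request:
{"name": "move_arm", "arguments": {
  "rows": "0 0 2.5 0 0 0;0 0 2.5 0 0 0;0 0 2.5 0 0 0"
}}

```text
time_s: 37.42
ee_pos: [0.598, 0.0808, 0.182]
eef_rot: [-3.14, 0.002, -1.678]
force: [-1.9, -1.1, 2.0]
grip_width: 0.008
```

```bash
python3 s.py
```

```text
t 37.42 stand [ -2.7   1.7 182. ] tip z above shelf 0.0 yaw err 0.0002 rp [-3.1402e+00  1.7000e-03] F(stand) [-1.81 -1.3   2.02] M [ 0.01  0.22 -0.01] w 8.0
```

Request:
{"name": "move_arm", "arguments": {
  "rows": "0 0 2.5 0 0 0;0 0 2.5 0 0 0"
}}

```text
time_s: 37.67
ee_pos: [0.5982, 0.0808, 0.1777]
eef_rot: [-3.139, 0.002, -1.678]
force: [-2.6, -1.0, 5.5]
grip_width: 0.0083
```

```bash
python3 s.py
```

```text
t 37.67 stand [ -2.5   1.7 177.7] tip z above shelf -4.3 yaw err 0.0003 rp [-3.139e+00  1.900e-03] F(stand) [-2.44 -1.3   5.51] M [-0.01  0.53  0.03] w 8.3
```

Request:
{"name": "move_arm", "arguments": {
  "rows": "0 0 3 0 0 0;0 0 3 0 0 0;0 0 3 0 0 0"
}}

```text
time_s: 38.05
ee_pos: [0.5982, 0.0808, 0.1685]
eef_rot: [-3.139, 0.002, -1.678]
force: [-1.7, 0.4, 2.6]
grip_width: 0.0081
```

```bash
python3 s.py
```

```text
t 38.05 stand [ -2.5   1.7 168.5] tip z above shelf -13.5 yaw err 0.0003 rp [-3.1389e+00  1.8000e-03] F(stand) [-1.69  0.22  2.6 ] M [ 0.04  0.17 -0.02] w 8.1
```

Request:
{"name": "move_arm", "arguments": {
  "rows": "0 0 2 0 0 0;0 0 0 0 0 0;0 0 -10 0 0 0;0 0 -15 0 0 0;0 0 -15 -0.003 0.002 0;0 20 -15 0 0 0;0 20 -15 0 0 0;0 19 0 0 0 0;0 0 0 0 0 0"
}}

```text
time_s: 39.17
ee_pos: [0.5384, 0.0872, 0.2442]
eef_rot: [-3.139, 0.0, -1.678]
force: [0.2, 0.5, -0.8]
grip_width: 0.0081
```

```bash
python3 s.py;python3 - <<'E'
from h import *
c=cam('wrist');cv2.imwrite('pics/w17.png',c['color'])
print(*windows(c,.075),sep='\n')
z=c['z_map']
v,u=np.mgrid[0:480,0:640]
d=np.stack([u,v,np.ones_like(u)],-1)@np.linalg.inv(c['mtx']).T*z[...,None]
W=(d@c['T'][:3,:3].T+c['T'][:3,3]-O)@S*1000
for x in(-28,-15,0,15,25):
  for y in(-12,1,14):
    m=(abs(W[...,0]-x)<3)&(abs(W[...,1]-1-y)<3)&(z>0)
    print(x,y,np.round(np.median(W[m][:,2]),1) if m.any() else None)
c=cam('top');cv2.imwrite('pics/top2.png',cv2.resize(c['color'][160:380,190:480],None,fx=2.7,fy=2.7,interpolation=cv2.INTER_CUBIC))
E
```

```text
t 39.17 stand [-62.7   1.7 244.2] tip z above shelf 62.2 yaw err 0.0001 rp [-3.1385e+00  2.0000e-04] F(stand) [ 0.13  0.52 -0.79] M [ 0.04 -0.02 -0.02] w 8.1
(-1.5, 2.2, 42.7, 33.4, np.float64(0.001), [319.0, 151.0])
(-2.8, 28.5, 45.2, 12.0, np.float64(0.002), [275.0, 153.0])
(28.1, 1.7, 64.9, 16.0, np.float64(-1.562), [320.0, 95.0])
-28 -12 261.6
-28 1 75.5
-28 14 261.5
-15 -12 73.1
-15 1 75.0
-15 14 73.0
0 -12 72.9
0 1 74.8
0 14 72.9
15 -12 73.0
15 1 74.8
15 14 73.0
25 -12 75.3
25 1 75.4
25 14 75.4
```

View pics/w17.png

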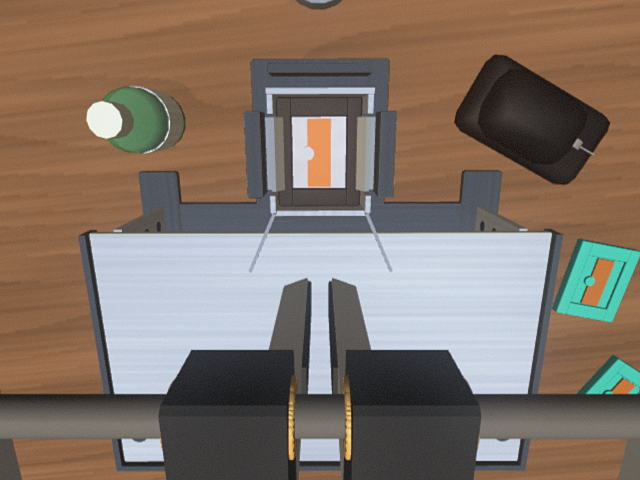

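View pics/top2.png

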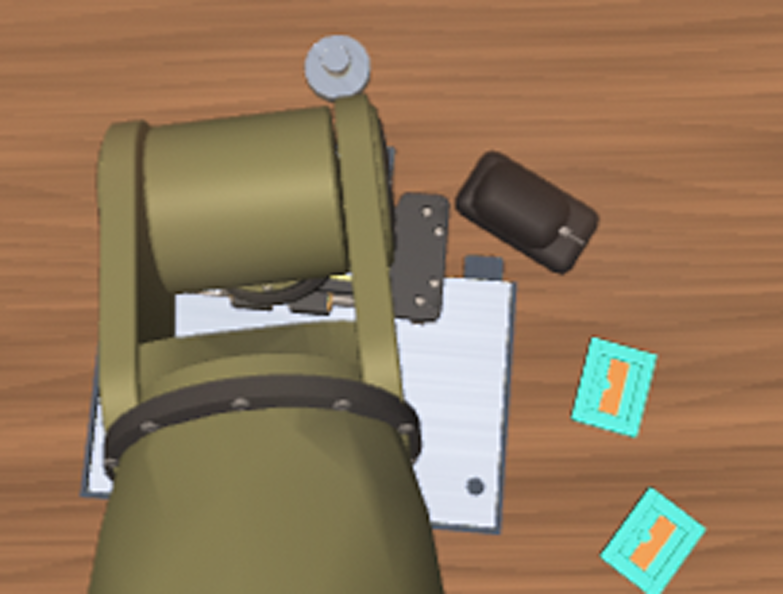

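```bash
python3 -c "
from station import ctrl
print(ctrl.hand_in())"
```

```text
the job is handed in; nothing more can be done
None
```

All three carriers (C, then A, then B) are in the magazine under both lips, and I handed the job in at about 39 s of the 72 s allowed. No verdict was reported.

- **Method:** I gripped each carrier, straightened it and set it down before the lead-in wings. Then I pushed it from behind up to the end stop and pressed it down with the nearly closed fingers.
- **Forces:** The stop was felt at about 3 N each time. The highest press force I read was about 14 N, well under the limits. Force was only read at the end of each move, so brief peaks in between would not show.
- **Last checks:**
  - The wrist picture shows B lying level in the mouth, both lips sprung in over it, and the shelf empty.
  - Depth readings put B's rim 75 to 75.5 mm above the bench, so its centre is at about 71 mm against the 72.2 mm limit.
  - The images put B 1.5 mm in x and 2.2 mm in y from the mouth centre. About 1 mm of the y figure is probably my frame offset, so it is inside the limits of 14.5 mm and 4 mm.
  - C and A measured the same after their own presses.
  - The mouse, bottle, weight and turquoise look-alikes appear unmoved in the pictures; I did not measure them.
- **Disagreements:**
  - The depth map read B's white window about 2 mm lower than its rim, and I went by the rim.
  - During B's press the force read only 2 to 5.5 N, where C and A read 13 to 14 N. The final height and lips show B under the lips all the same.

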